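# Lock the grooved plug into the feed vessel's cam coupler

## Task

Close the steel milk feed vessel: pick up the grooved plug that fits the coupler on its lid and set it upright down in the coupler's mouth while both cam arms are still open. Then swing the two cam arms down together, neither getting far ahead of the other, gently and without forcing them, until the plug is drawn fully home and both arms lie flat against the coupler; let go, and leave the other plugs, bottles and lab things where they are.

Things in the scene. Friction and masses are not known exactly. Their poses are not given: they have to be found in the camera images.
- vessel: Fixed round steel vessel 134 mm wide, lid top 67 mm high; origin: centre of its underside. On its axis a 28 mm neck carries an aluminium cam coupler (100 to 156 mm high): tube 43 mm wide with an upright 34 mm bore, mouth 156 mm high, flared to 39 mm inside and 48 mm outside. Two cam arms hinge on the coupler's sides, cam_a on the vessel's +y side, cam_b on its -y side, swinging in the vessel's y-z plane.
- home (a point): fixed point on the coupler's axis, 128.6 mm above the bench, where the origin of the fully drawn-in plug lies; axes of the vessel. A springy rubber gasket floors the bore: a plug set in rests on it about 2.3 mm above home, and the cams must draw it down the last bit (gasket force about 2.5 N at first, 11 N at home).
- cam_a (a joint): angle of the +y cam arm: 0 = fully down, flat along the coupler's side (hard stop), 1.57 = level, sticking out; starts near 2 (a little above level), upper stop 2.2. It stays where left (hinge friction 0.08 N m; the cam adds a little from about 1.1 down and passes its dead centre at about 0.13). A plug passes only if both arms are above 1.7; an arm goes down only if the plug is low in the bore.
- cam_b (a joint): the same for the cam arm on the -y side. Either arm needs at most about 10 N on its bar to go down; over 25 N counts as forcing it
- cam_a_pivot (a point): hinge axis of cam_a: 18.6 mm to +y of the coupler's axis, 145 mm above the bench; fixed on the vessel
- cam_b_pivot (a point): hinge axis of cam_b: 18.6 mm to -y of the coupler's axis, 145 mm above the bench; fixed on the vessel
- cam_a_end (a point): outer end of cam_a's flat bar: 12 mm wide, 4 mm thick, 47 mm from hinge to end, then a 15 mm finger ring that is seen but not felt. Down, the bars' outer faces are 58 mm apart. Open jaws set along the vessel's y axis, a finger over each bar, can press both down from above, then close on them.
- cam_b_end (a point): outer end of cam_b's flat bar, as for cam_a
- plug: the plug that fits: loose, aluminium, about 130 g, upright; origin: centre of its underside, z up. Bevelled nose and collar 32 mm wide, between them (8 to 24 mm up) a ring groove, 19 mm wide at its floor; collar top at 28.5 mm; above it a round knob 24 mm wide up to 52 mm. Drawn home, its top is 181 mm above the bench.
- big_plug: bystander: grooved plug too large for the coupler, 48 mm wide, 58 mm high, origin under its centre
- blank_plug: bystander: plug of the right width, 32 mm wide and 52 mm high, but with no groove; origin under its centre
- milk_large: bystander: white milk bottle with green cap, 80 mm wide, 200 mm high, origin under its centre
- milk_small: bystander: small white milk bottle, 58 mm wide, 120 mm high, origin under its centre
- dish: bystander: clear dish 90 mm wide, 16 mm high, origin under its centre
- spatula: bystander: lab spatula lying flat, 170 mm long
Things that resemble listed ones, but are neither listed nor needed, are in the scene too. Leave any orange or red look-alike of the vessel alone.

How it is judged:
By the outcome, as a careful person would: the job done as asked, in the order asked, and still so for the second after the job is handed in, with the robot touching nothing.
It also fails if it takes over 56 s, if anything falls off the work surface, if the arm or the gripper's body presses on something with over 40 N, if the wrist force passes 120 N, or if a joint passes its speed limit or range.

## Robot

A 7-joint arm with a two-finger parallel gripper is mounted at the origin on the work surface. World frame = base frame: x ahead of the robot, y to its left, z up, the work surface at z = 0. Lengths are in m, angles in rad, forces in N, time in s.
With the tool pointing down it reaches from about 0.425 to 0.875 m from the base axis. Payload 4.7 kg.
Tool frame: the origin (TCP) lies midway between the tips of the shut fingers; the grasp point (between the pads) lies 19 mm behind it; x points along the fingers, z is the direction in which the jaws open and shut, and the axes are right-handed (so a half turn about x gives the same grasp; the last joint's range is limited). The gripper opens to 87 mm and grips with 3 to 60 N. Pads are 19 mm wide; open, the fingers measure 117 mm over their backs; the gripper's body (75 mm by 190 mm) begins 51 mm behind the grasp point.
Start: joints at [-1.149, 0.321, -0.07, 1.45, 0.023, 1.371, -0.057], TCP at [0.258, 0.597, 0.223] pointing down, gripper open.
Joint ranges: [-2.86, 2.86], [-0.3, 2.09], [-1.38, 1.24], [0.06, 2.45], [-1.56, 4.7], [0.09, 2.05], [-2.69, 2.69]. Speed limits (rad/s): [2.57, 2.57, 3.14, 3.14, 3.14, 3.14, 3.14].

## Interface

Orientations are given as a rotation vector (axis times angle).
In Python, from bench import ctrl gives the robot as it stands.
- The arm moves only by the shell command python3 -m pendant 'ROWS' [OPENING] [FORCE]. ROWS is JSON, a list of rows, each an object with "travel": the shift along the tool's x, y, z in m, a list of three; "twist": the turn about the tool's x in rad. In form: [{"travel": [x, y, z], "twist": twist}, ...]. A call has 1 to 10 rows; each row is the pose to reach, as a shift and turn from the pose measured when the call began, along the tool's axes at that moment; what a row does not reach only later rows make up. A row lasts 1/8 s, in which the tool goes at most 62.5 mm and 10.7 degrees, less where a joint would pass 70% of its speed; a pose out of reach is approached as far as the arm can. A call with a gripper value outside its range is refused whole. OPENING is the opening, from -1 (shut) to 1 (fully open), so that 0 is half open, set as the call begins (- or left out, the last holds). The fingers move at their own pace and stop on an object; FORCE is the grip in N (left out, the last holds). Time passes only in rows, so rows that repeat a pose let the fingers close. It gives the time, the measured TCP pose, the force and the opening at its end, in the units of the state.
- ctrl.get_state(): the state, without advancing time (a new reading comes with each control period).
- ctrl.get_image(name): name is "scene" or "side" or "wrist"; returns the picture (480x640x3 uint8, red, green, blue); there is no depth.
- ctrl.camera_model(name): a dict with "K" (3x3 intrinsics, pixels), "rvec" (rotation vector, rad) and "tvec" (3), from world to camera coordinates, as OpenCV has them; the wrist camera has in their place "T_tool_cam" (4x4, takes a point from camera to tool coordinates, whose origin is the TCP and whose axes are the tool frame's). Camera axes: x right, y down, z forward; pixel columns grow to the right and rows downward; lengths in m; the calibration is good to about 2 mm. A picture is of the moment at which its call begins: read the wrist's pose just before it. camera_model takes no time and is no camera call.
- ctrl.close_job(): hands the job in, once; it reports no verdict.
The state is a dict: "time": time; "joint_positions": joint angles; "qd": joint speeds; "joint_torque": joint torques, N m; "position": TCP position; "tool_rot": TCP orientation; "ft_force": force on the tool from outside, world axes, zero at the start; "torque": the same for the moment, N m; "grip_width": opening from 0.0 (shut) to 1.0 (fully open).
Only numpy, scipy, OpenCV 4.12 (cv2) and the standard library are available. Lean on these libraries where they do the work, as an engineer would, in place of code of your own. Each camera call takes 0.05 s, during which the arm holds its last target.

## Working session

There is one attempt and no reset: what is moved stays moved. The work goes in short steps, Python scripts to look and compute and a shell command to move; the robot and the scene stay as the last step left them, time stands still between calls to the robot, and variables do not carry over. Pictures are saved under pics/ and viewed, and the job is handed in when it is done.

```bash
ls; mkdir -p pics
python3 - <<'E'
from bench import ctrl
import cv2
s=ctrl.get_state(); print({k:(v if not hasattr(v,'__len__') else [round(float(x),3) for x in v]) for k,v in s.items()})
for n in ("scene","side","wrist"):
    im=ctrl.get_image(n); cv2.imwrite(f"pics/{n}0.png",im[:,:,::-1])
    print(n,ctrl.camera_model(n))
E
```

```text
pics
{'time': 0.0, 'joint_positions': [-1.149, 0.322, -0.07, 1.452, 0.023, 1.371, -0.057], 'qd': [0.001, -0.001, 0.0, -0.0, -0.002, 0.0, 0.0], 'joint_torque': [-0.0, -49.129, -0.404, -31.253, -0.064, 0.044, 0.0], 'position': [0.258, 0.596, 0.221], 'tool_rot': [-0.905, 1.376, 0.903], 'ft_force': [-0.497, -0.279, -0.358], 'torque': [-0.033, -0.02, -0.026], 'grip_width': 0.9970381783717063}
scene {'K': array([[543.88455785,   0.        , 315.72267116],
       [  0.        , 543.88455785, 235.30162863],
       [  0.        ,   0.        ,   1.        ]]), 'rvec': array([ 1.52543917,  2.00463423, -0.88233541]), 'tvec': array([ 0.10710113, -0.24850888,  1.64274498])}
side {'K': array([[513.59900789,   0.        , 323.78013484],
       [  0.        , 513.59900789, 243.33813434],
       [  0.        ,   0.        ,   1.        ]]), 'rvec': array([ 2.07989498, -0.08527683,  0.04569011]), 'tvec': array([-0.48680007,  0.13606228,  1.1057611 ])}
wrist {'K': array([[334.37621106,   0.        , 324.51040187],
       [  0.        , 334.37621106, 238.63221322],
       [  0.        ,   0.        ,   1.        ]]), 'T_tool_cam': array([[ 2.41228459e-04, -2.65046694e-01,  9.64235548e-01,
        -1.63672644e-01],
       [-6.38468400e-04, -9.64235420e-01, -2.65046499e-01,
         7.30949307e-02],
       [ 9.99999767e-01, -5.51697169e-04, -4.01824964e-04,
        -5.21551656e-04],
       [ 0.00000000e+00,  0.00000000e+00,  0.00000000e+00,
         1.00000000e+00]])}
```

View pics/scene0.png

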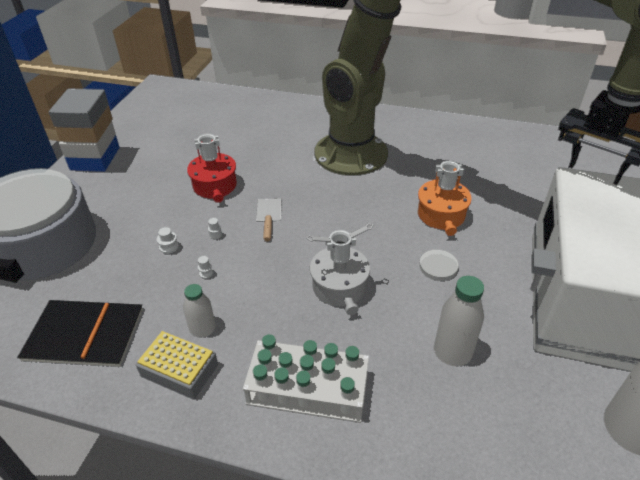

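View pics/side0.png

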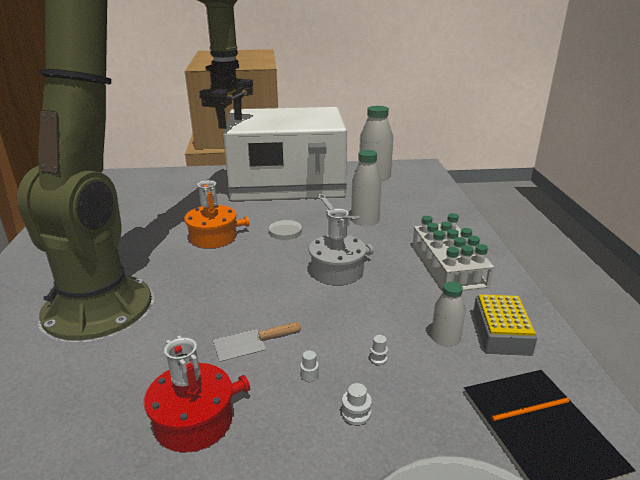

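View pics/wrist0.png

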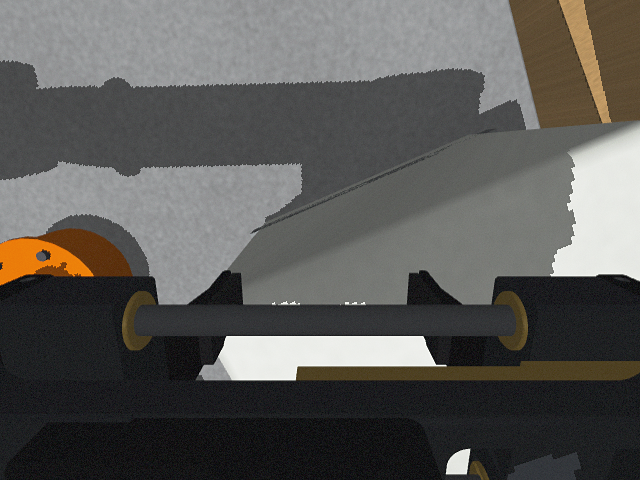

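The scene view shows the grey vessel around (340,270). There are three plugs, at (167,240), (214,229) and (205,267); the side view has them at (357,404), (309,366) and (379,350). I'll zoom in next and triangulate.

```bash
cat > h.py <<'E'
import numpy as np, cv2
from bench import ctrl
def ray(name,uv):
    m=ctrl.camera_model(name); R=cv2.Rodrigues(np.array(m["rvec"]))[0]; t=np.array(m["tvec"]).ravel()
    p=cv2.undistortPoints(np.array([[uv]],float),np.array(m["K"]),None).ravel()
    d=R.T@np.array([p[0],p[1],1]); return -R.T@t, d/np.linalg.norm(d)
def onz(name,uv,z):
    c,d=ray(name,uv); return c+d*(z-c[2])/d[2]
def tri(uv1,uv2,n1="scene",n2="side"):
    a,d=ray(n1,uv1); b,e=ray(n2,uv2)
    s=np.linalg.lstsq(np.c_[d,-e],b-a,rcond=None)[0]
    p,q=a+s[0]*d,b+s[1]*e; return (p+q)/2,np.linalg.norm(p-q)
def proj(name,X):
    m=ctrl.camera_model(name); return cv2.projectPoints(np.array([X],float),np.array(m["rvec"]),np.array(m["tvec"]),np.array(m["K"]),None)[0].ravel()
E
python3 - <<'E'
import cv2,numpy as np
a=cv2.imread("pics/scene0.png");b=cv2.imread("pics/side0.png")
z=lambda im,x,y,w,h,s:cv2.resize(im[y:y+h,x:x+w],None,fx=s,fy=s,interpolation=cv2.INTER_CUBIC)
cv2.imwrite("pics/z1.png",np.hstack([z(a,140,205,100,80,4),z(b,290,325,100,100,4)[:320]]))
cv2.imwrite("pics/z1b.png",z(b,290,325,110,110,5))
cv2.imwrite("pics/z2.png",np.hstack([z(a,295,215,100,110,4),z(b,290,185,100,110,4)]))
E
```

```text
(no output)
```

View pics/z1.png

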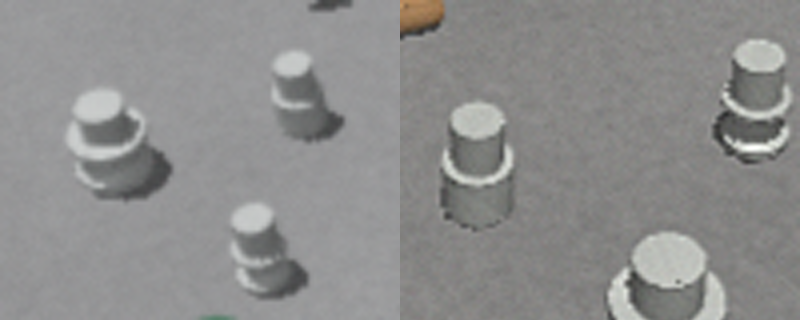

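View pics/z1b.png

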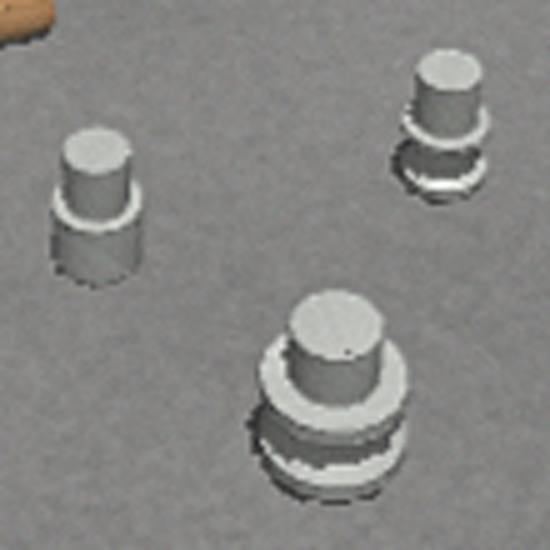

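View pics/z2.png

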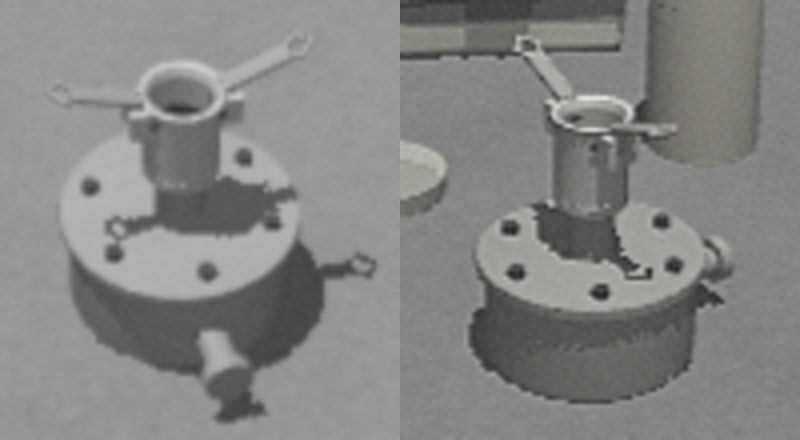

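Run:
```python
from h import *
np.set_printoptions(precision=4,suppress=True)
print("cams",ray("scene",(320,240)),ray("side",(320,240)))
P=dict(plugtop=((202.8,258.8),(379.4,338.6)),mouth=((339.9,236.6),(337.6,212.9)),ringR=((369.6,226.4),(320.9,195.6)),ringL=((309.6,238.4),(355.4,217.4)))
for k,(a,b) in P.items(): print(k,*tri(a,b))
for n,i in(("scene",0),("side",1)):
  print(n,"plug@.052",onz(n,P["plugtop"][i],.052),"mouth@.156",onz(n,P["mouth"][i],.156))
# blobs: lid corners / plug masks
```

```text
cams (array([1.3417, 0.2844, 0.9437]), array([-0.6954, -0.2002, -0.6902])) (array([ 0.4153, -0.9345,  0.6575]), array([ 0.0613,  0.8735, -0.4829]))
plugtop [ 0.5726 -0.2179  0.052 ] 0.0012377979563149466
mouth [0.5274 0.0939 0.1562] 0.00011221024289510346
ringR [0.4956 0.1511 0.1728] 0.003666135011263609
ringL [0.5608 0.0383 0.1698] 0.003309110528011432
scene plug@.052 [ 0.5732 -0.2181  0.052 ] mouth@.156 [0.5273 0.0938 0.156 ]
side plug@.052 [ 0.5722 -0.2173  0.052 ] mouth@.156 [0.5274 0.0943 0.156 ]
```

Run:
```python
from h import *
np.set_printoptions(precision=4,suppress=True)
# blank top: scene zoom (293,64); big top zoom (100,105)
for n,a,b in(("blank",(212.9,220.6),(309,354.5)),("big",(164.6,230.9),(356.8,390))): print(n,*tri(a,b))
s=ctrl.get_state(); R=cv2.Rodrigues(np.array(s["tool_rot"]))[0]; print(R,s["position"])
print("jaw yaw deg",np.degrees(np.arctan2(R[1,2],R[0,2])))
d=np.array([.5726,-.2179,.15])-s["position"]; print(R.T@d)
# milk bottle small, cap top z .12
print(onz("scene",(194,292),.12), onz("scene",(470,287),.2))
```

```text
blank [ 0.4433 -0.2495  0.0517] 0.00153020269163613
big [ 0.5138 -0.3445  0.057 ] 0.001159636232824652
[[-0.0005 -0.918   0.3966]
 [-0.0014  0.3966  0.918 ]
 [-1.     -0.0001 -0.0015]] [0.2577 0.5963 0.2217]
jaw yaw deg 66.6348276219462
[ 0.0727 -0.612  -0.6224]
[ 0.7221 -0.1579  0.12  ] [0.6412 0.3633 0.2   ]
```

```bash
python3 -m pendant '[{"travel":[-0.06,0,0],"twist":0},{"travel":[-0.1,-0.02,-0.02],"twist":0},{"travel":[-0.1,-0.06,-0.06],"twist":0},{"travel":[-0.1,-0.1,-0.1],"twist":0},{"travel":[-0.1,-0.14,-0.14],"twist":0},{"travel":[-0.1,-0.18,-0.18],"twist":0},{"travel":[-0.1,-0.22,-0.22],"twist":0.05},{"travel":[-0.1,-0.26,-0.26],"twist":0.1},{"travel":[-0.1,-0.3,-0.3],"twist":0.15},{"travel":[-0.1,-0.34,-0.34],"twist":0.2}]' 1 10
cat > st.py <<'E'
from h import *
import sys
np.set_printoptions(precision=4,suppress=True)
s=ctrl.get_state(); R=cv2.Rodrigues(np.array(s["tool_rot"]))[0]
print(round(s["time"],2),"p",np.array(s["position"]),"yaw",round(float(np.degrees(np.arctan2(R[1,2],R[0,2]))),2),"xaxis",R[:,0],"F",np.array(s["ft_force"]),"g",round(s["grip_width"],3),"j",np.array(s["joint_positions"]))
if len(sys.argv)>3:
  print("local",R.T@(np.array([float(v) for v in sys.argv[1:4]])-s["position"]))
E
python3 st.py .5726 -.2179 .15
```

```text
time: 1.4
position: [0.4353, 0.1476, 0.3222]
tool_rot: [-0.75, 1.438, 0.749]
ft_force: [0.7, 0.4, 0.5]
grip_width: 0.999
1.4 p [0.4353 0.1476 0.3222] yaw 55.09 xaxis [-0.0003 -0.001  -1.    ] F [0.7131 0.3757 0.5189] g 0.999 j [-0.715  -0.1328  0.2963  1.7407  0.0395  1.5288  0.5386]
local [ 0.1725 -0.3217 -0.2209]
```

```bash
python3 -m pendant '[{"travel":[0,-0.045,-0.031],"twist":0.05},{"travel":[0,-0.09,-0.062],"twist":0.1},{"travel":[0,-0.135,-0.093],"twist":0.15},{"travel":[0.01,-0.18,-0.124],"twist":0.2},{"travel":[0.04,-0.225,-0.155],"twist":0.28},{"travel":[0.08,-0.27,-0.185],"twist":0.35},{"travel":[0.12,-0.3217,-0.2209],"twist":0.4},{"travel":[0.16,-0.3217,-0.2209],"twist":0.438},{"travel":[0.1725,-0.3217,-0.2209],"twist":0.438},{"travel":[0.1725,-0.3217,-0.2209],"twist":0.438}]' 1; python3 st.py .5726 -.2179 .033
python3 - <<'E'
from h import *
cv2.imwrite("pics/w1.png",ctrl.get_image("wrist")[:,:,::-1])
E
```

```text
time: 2.65
position: [0.5724, -0.2165, 0.1497]
tool_rot: [-0.411, 1.533, 0.412]
ft_force: [0.6, 0.8, 0.5]
grip_width: 1.004
2.65 p [ 0.5724 -0.2165  0.1497] yaw 30.09 xaxis [-0.0017 -0.0001 -1.    ] F [0.557  0.8193 0.511 ] g 1.004 j [-0.2647  0.34    0.7154  1.6657 -0.2338  1.2254  1.0276]
local [ 0.1167 -0.0014 -0.0004]
```

View pics/w1.png

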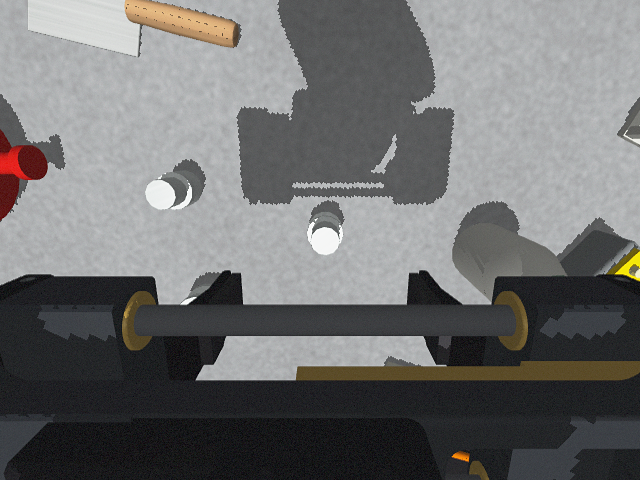

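```bash
cat >> h.py <<'E'
def wray(uv,z):
    s=ctrl.get_state(); R=cv2.Rodrigues(np.array(s["tool_rot"]))[0]; m=ctrl.camera_model("wrist"); T=np.array(m["T_tool_cam"])
    p=cv2.undistortPoints(np.array([[uv]],float),np.array(m["K"]),None).ravel()
    c=np.array(s["position"])+R@T[:3,3]; d=R@T[:3,:3]@np.array([p[0],p[1],1])
    return c+d*(z-c[2])/d[2]
E
python3 - <<'E'
from h import *
im=cv2.imread("pics/w1.png"); m=(im.min(2)>235).astype(np.uint8); n,l,st,c=cv2.connectedComponentsWithStats(m)
for i in range(1,n):
  if st[i,4]>100: print(st[i],c[i],wray(c[i],.052))
cr=cv2.resize(im[190:270,280:380],None,fx=6,fy=6); cv2.imwrite("pics/w1z.png",cr)
E
```

```text
[146 181  29  28 557] [161.07899461 194.7540395 ] [ 0.44329523 -0.25029797  0.052     ]
[171 186  21  23 127] [184.72440945 199.5511811 ] [ 0.46092696 -0.24446909  0.052     ]
[307 222  36  33 700] [324.06571429 239.21      ] [ 0.57243305 -0.21745545  0.052     ]
```

View pics/w1z.png

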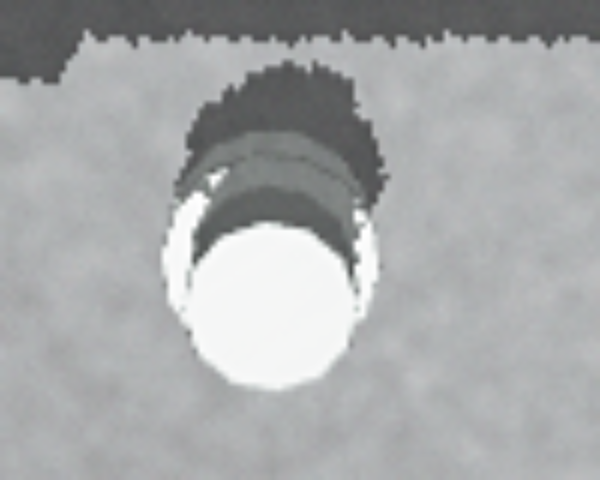

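The wrist view puts the plug top at (325,240), which casts to (0.573,-0.2175). That agrees with the other two views. Descending to grasp the knob.

```bash
python3 -m pendant '[{"travel":[0.04,-0.001,0],"twist":0},{"travel":[0.08,-0.001,0],"twist":0},{"travel":[0.105,-0.001,0],"twist":0},{"travel":[0.116,-0.001,0],"twist":0},{"travel":[0.116,-0.001,0],"twist":0},{"travel":[0.116,-0.001,0],"twist":0}]' 1; python3 st.py .5728 -.2177 .034; python3 -m pendant '[{"travel":[0,0,0],"twist":0},{"travel":[0,0,0],"twist":0},{"travel":[0,0,0],"twist":0},{"travel":[0,0,0],"twist":0},{"travel":[0,0,0],"twist":0},{"travel":[0,0,0],"twist":0}]' -1 20; python3 st.py
```

```text
time: 3.45
position: [0.5754, -0.2177, 0.037]
tool_rot: [-0.414, 1.528, 0.411]
ft_force: [-0.5, -0.7, 0.6]
grip_width: 1.002
3.45 p [ 0.5754 -0.2177  0.037 ] yaw 30.15 xaxis [ 0.0039 -0.001  -1.    ] F [-0.4593 -0.7345  0.6209] g 1.002 j [-0.2157  0.4649  0.6654  1.7621 -0.3306  1.0245  1.0975]
local [ 0.003   0.0013 -0.0022]
time: 4.2
position: [0.5753, -0.2177, 0.037]
tool_rot: [-0.414, 1.528, 0.411]
ft_force: [0.1, 0.7, -0.0]
grip_width: 0.404
4.2 p [ 0.5753 -0.2177  0.037 ] yaw 30.15 xaxis [ 0.0039 -0.0009 -1.    ] F [ 0.0944  0.6729 -0.02  ] g 0.404 j [-0.2156  0.465   0.6653  1.7621 -0.3306  1.0245  1.0975]
```

```bash
python3 -m pendant '[{"travel":[0.003,0.0013,-0.002],"twist":0},{"travel":[0.003,0.0013,-0.002],"twist":0},{"travel":[0.003,0.0013,-0.002],"twist":0},{"travel":[0.003,0.0013,-0.002],"twist":0}]' -1 20; python3 st.py .5728 -.2177 .034
```

```text
time: 4.7
position: [0.5727, -0.2176, 0.0337]
tool_rot: [-0.414, 1.528, 0.411]
ft_force: [-0.2, -0.2, -1.8]
grip_width: 0.273
4.7 p [ 0.5727 -0.2176  0.0337] yaw 30.15 xaxis [ 0.0033 -0.0009 -1.    ] F [-0.2146 -0.17   -1.8119] g 0.273 j [-0.2154  0.4646  0.6646  1.7703 -0.3313  1.0174  1.0998]
local [-0.0003 -0.0001  0.    ]
```

```bash
python3 -m pendant '[{"travel":[-0.03,0,0],"twist":0},{"travel":[-0.08,0,0],"twist":0},{"travel":[-0.14,0,0],"twist":0},{"travel":[-0.19,0.03,0.012],"twist":0},{"travel":[-0.22,0.07,0.028],"twist":0},{"travel":[-0.226,0.12,0.048],"twist":0},{"travel":[-0.226,0.17,0.068],"twist":0},{"travel":[-0.226,0.22,0.088],"twist":0},{"travel":[-0.226,0.265,0.106],"twist":0},{"travel":[-0.226,0.2926,0.1166],"twist":0}]' -1 20; python3 st.py .5274 .0941 .26
```

```text
time: 5.95
position: [0.5248, 0.0973, 0.2589]
tool_rot: [-0.415, 1.528, 0.414]
ft_force: [0.3, -1.1, -2.8]
grip_width: 0.27
5.95 p [0.5248 0.0973 0.2589] yaw 30.34 xaxis [ 0.0023 -0.0001 -1.    ] F [ 0.3007 -1.0575 -2.7599] g 0.27 j [-0.7336  0.0484  0.5215  1.704  -0.0239  1.3934  0.3212]
local [-0.0011 -0.0041  0.0007]
```

```bash
python3 -m pendant '[{"travel":[0,-0.004,0.0007],"twist":0},{"travel":[0.015,-0.004,0.0007],"twist":0},{"travel":[0.028,-0.004,0.0007],"twist":0},{"travel":[0.028,-0.004,0.0007],"twist":0}]' -1 20; python3 st.py .5274 .0941 .22
python3 - <<'E'
from h import *
a=ctrl.get_image("scene")[:,:,::-1];b=ctrl.get_image("side")[:,:,::-1];w=ctrl.get_image("wrist")[:,:,::-1]
z=lambda im,x,y,w,h,s:cv2.resize(im[y:y+h,x:x+w],None,fx=s,fy=s,interpolation=cv2.INTER_CUBIC)
cv2.imwrite("pics/z3.png",np.hstack([z(a,295,180,100,110,4),z(b,290,145,100,110,4)]))
cv2.imwrite("pics/w3.png",w)
print(proj("scene",(.5274,.0941,.243)),proj("side",(.5274,.0941,.243)))
E
```

```text
time: 6.45
position: [0.5264, 0.0928, 0.229]
tool_rot: [-0.414, 1.532, 0.413]
ft_force: [0.4, 0.4, -1.4]
grip_width: 0.263
6.45 p [0.5264 0.0928 0.229 ] yaw 30.23 xaxis [-0.0009 -0.0014 -1.    ] F [ 0.4153  0.361  -1.3947] g 0.263 j [-0.7249  0.0689  0.5274  1.7451 -0.0344  1.3382  0.337 ]
local [0.009  0.0006 0.0015]
[340.67920953 205.01483446] [338.01471077 176.49285685]
```

View pics/z3.png

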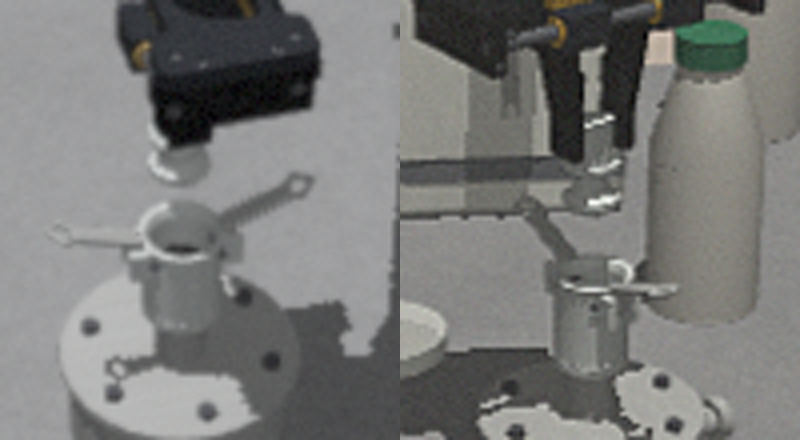

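View pics/w3.png

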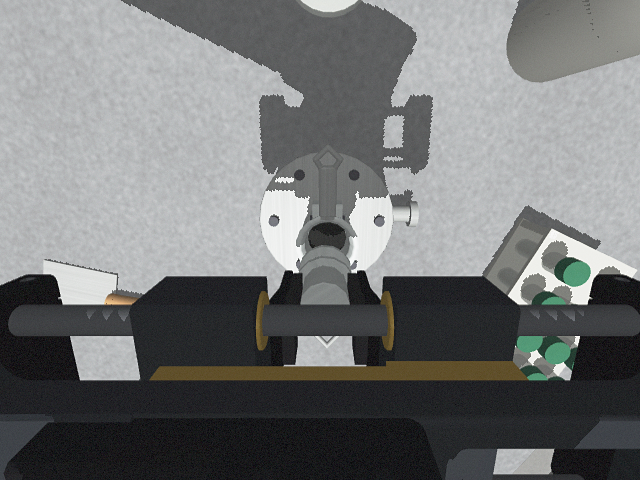

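Run:
```python
from h import *
for z in (.156,.195,.2235,.247):
  for p in ((.5274,.0941),(.5264,.0928)): print(z,p,4*(proj("scene",(*p,z))-[295,180])+1.5,4*(proj("side",(*p,z))-[290,145])+[401.5,1.5])
b=cv2.imread("pics/z3.png"); cv2.imwrite("pics/z3z.png",np.hstack([cv2.resize(b[90:270,110:260],None,fx=2.6,fy=2.6),cv2.resize(b[90:270,520:670],None,fx=2.6,fy=2.6)]))
w=cv2.imread("pics/w3.png"); cv2.imwrite("pics/w3z.png",cv2.resize(w[195:295,275:380],None,fx=5,fy=5))
print(wray((327,236),.156))
```

```text
0.156 (0.5274, 0.0941) [181.57234058 228.1347901 ] [591.92764576 273.28120867]
0.156 (0.5264, 0.0928) [179.6388465 226.4451641] [590.3855337  274.36330155]
0.195 (0.5274, 0.0941) [182.72309478 173.05542961] [592.64367288 209.27683766]
0.195 (0.5264, 0.0928) [180.74264707 171.37330774] [591.07625071 210.30913632]
0.2235 (0.5274, 0.0941) [183.5992685  131.11850858] [593.18240936 161.12015711]
0.2235 (0.5264, 0.0928) [181.58304095 129.44358548] [591.59596003 162.11349859]
0.247 (0.5274, 0.0941) [184.34539452  95.40615216] [593.63686415 120.49726465]
0.247 (0.5264, 0.0928) [182.29867754  93.73837155] [592.03437507 121.45674718]
[0.52411208 0.10194808 0.156     ]
```

View pics/z3z.png

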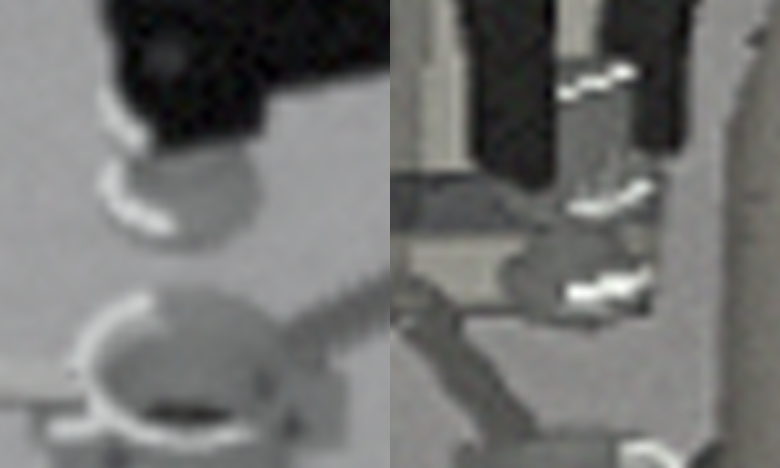

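View pics/w3z.png

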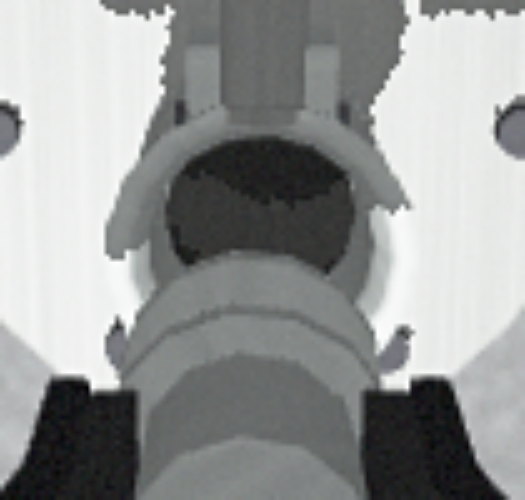

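```bash
python3 -m pendant '[{"travel":[0,0.0007,0.0016],"twist":0},{"travel":[0.012,0.0007,0.0016],"twist":0},{"travel":[0.024,0.0007,0.0016],"twist":0},{"travel":[0.034,0.0007,0.0016],"twist":0},{"travel":[0.04,0.0007,0.0016],"twist":0},{"travel":[0.04,0.0007,0.0016],"twist":0}]' -1 20; python3 st.py .5274 .0941 .166
```

```text
time: 7.35
position: [0.5285, 0.095, 0.1905]
tool_rot: [-0.415, 1.529, 0.413]
ft_force: [-0.9, 0.2, -1.3]
grip_width: 0.271
7.35 p [0.5285 0.095  0.1905] yaw 30.28 xaxis [ 0.0016 -0.0005 -1.    ] F [-0.8535  0.2365 -1.2887] g 0.271 j [-0.7205  0.0987  0.5271  1.7956 -0.0512  1.2596  0.3487]
local [ 0.0245 -0.0002 -0.0014]
```

```bash
python3 -m pendant '[{"travel":[0.003,-0.0002,-0.0014],"twist":0},{"travel":[0.007,-0.0002,-0.0014],"twist":0},{"travel":[0.01,-0.0002,-0.0014],"twist":0},{"travel":[0.012,-0.0002,-0.0014],"twist":0}]' -1 20; python3 st.py .5274 .0941 .166
```

```text
time: 7.85
position: [0.5274, 0.0944, 0.1784]
tool_rot: [-0.415, 1.529, 0.414]
ft_force: [0.5, 0.3, -1.7]
grip_width: 0.27
7.85 p [0.5274 0.0944 0.1784] yaw 30.29 xaxis [ 0.0018 -0.0002 -1.    ] F [ 0.4919  0.3413 -1.6798] g 0.27 j [-0.7185  0.1055  0.5273  1.8141 -0.0555  1.235   0.3533]
local [ 0.0124 -0.0002 -0.0002]
```

No contact force, and the nose is inside the mouth. Continuing down.

```bash
python3 -m pendant '[{"travel":[0.004,0,0],"twist":0},{"travel":[0.008,0,0],"twist":0},{"travel":[0.011,0,0],"twist":0},{"travel":[0.012,0,0],"twist":0},{"travel":[0.012,0,0],"twist":0}]' -1 20; python3 st.py .5274 .0941 .166
```

```text
time: 8.48
position: [0.5275, 0.0944, 0.1663]
tool_rot: [-0.415, 1.529, 0.414]
ft_force: [-0.2, 0.7, -2.0]
grip_width: 0.264
8.47 p [0.5275 0.0944 0.1663] yaw 30.29 xaxis [ 0.0018 -0.0002 -1.    ] F [-0.2481  0.7057 -1.9615] g 0.264 j [-0.7164  0.116   0.5272  1.829  -0.0617  1.2111  0.3583]
local [ 0.0003 -0.0003 -0.0002]
```

Nearly on the gasket with only a weight load. I'll release, rise, and look.

```bash
python3 -m pendant '[{"travel":[0.001,0,0],"twist":0},{"travel":[0.001,0,0],"twist":0},{"travel":[0.001,0,0],"twist":0},{"travel":[0.001,0,0],"twist":0},{"travel":[0.001,0,0],"twist":0},{"travel":[-0.02,0,0],"twist":0},{"travel":[-0.06,0,0],"twist":0},{"travel":[-0.085,0,0],"twist":0},{"travel":[-0.085,0,0],"twist":0}]' 1 20; python3 st.py .5274 .0941 .25;  python3 - <<'E'
from h import *
a=ctrl.get_image("scene")[:,:,::-1];b=ctrl.get_image("side")[:,:,::-1];w=ctrl.get_image("wrist")[:,:,::-1]
z=lambda im,x,y,w,h,s:cv2.resize(im[y:y+h,x:x+w],None,fx=s,fy=s,interpolation=cv2.INTER_CUBIC)
cv2.imwrite("pics/z4.png",np.hstack([z(a,295,180,100,110,4),z(b,290,145,100,110,4)]))
cv2.imwrite("pics/w4.png",w)
E
```

```text
time: 9.6
position: [0.5286, 0.0947, 0.2533]
tool_rot: [-0.414, 1.525, 0.414]
ft_force: [-0.3, 0.0, 0.2]
grip_width: 0.993
9.6 p [0.5286 0.0947 0.2533] yaw 30.29 xaxis [ 0.0057  0.0013 -1.    ] F [-0.3396  0.0132  0.248 ] g 0.993 j [-0.7293  0.0558  0.5269  1.7086 -0.0287  1.3789  0.3309]
local [ 0.0033  0.0001 -0.0013]
```

View pics/z4.png

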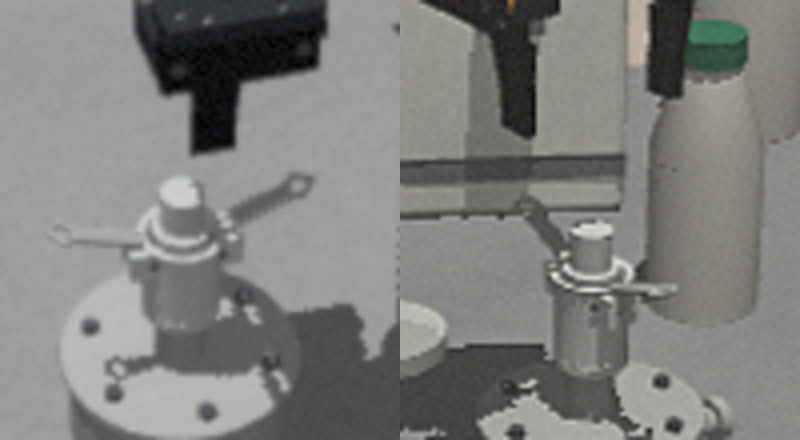

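View pics/w4.png

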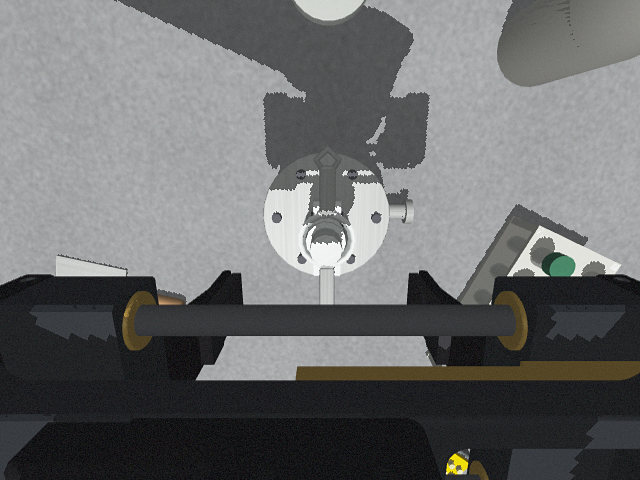

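```bash
python3 - <<'E'
from h import *
print(tri((339.6,225.9),(337.4,202.4)), onz("scene",(339.6,225.9),.183), onz("side",(337.4,202.4),.183))
E
python3 -m pendant '[{"travel":[0,0,-0.001],"twist":-0.16},{"travel":[0,0,-0.001],"twist":-0.34},{"travel":[0,0,-0.001],"twist":-0.52},{"travel":[0,0,-0.001],"twist":-0.7},{"travel":[0,0,-0.001],"twist":-0.88},{"travel":[0,0,-0.001],"twist":-1.06},{"travel":[0,0,-0.001],"twist":-1.24},{"travel":[0,0,-0.001],"twist":-1.42},{"travel":[0,0,-0.001],"twist":-1.57},{"travel":[0,0,-0.001],"twist":-1.57}]' 1; python3 st.py .5274 .0941 .2;  python3 - <<'E'
from h import *
w=ctrl.get_image("wrist")[:,:,::-1]
cv2.imwrite("pics/w5.png",w)
E
```

```text
(array([0.52578065, 0.09187022, 0.18364541]), np.float64(0.001827688344559042)) [0.52384182 0.09189566 0.183     ] [0.52641549 0.09167269 0.183     ]
time: 11.0
position: [0.5251, 0.0937, 0.2487]
tool_rot: [-1.585, 0.915, 1.587]
ft_force: [-0.9, 1.1, 0.1]
grip_width: 1.003
11.0 p [0.5251 0.0937 0.2487] yaw 120.16 xaxis [-0.0023 -0.0016 -1.    ] F [-0.9367  1.0856  0.0549] g 1.003 j [-0.6845  0.0567  0.4794  1.7156 -0.0255  1.3783  1.8962]
local [ 0.0487 -0.0024 -0.0008]
```

View pics/w5.png

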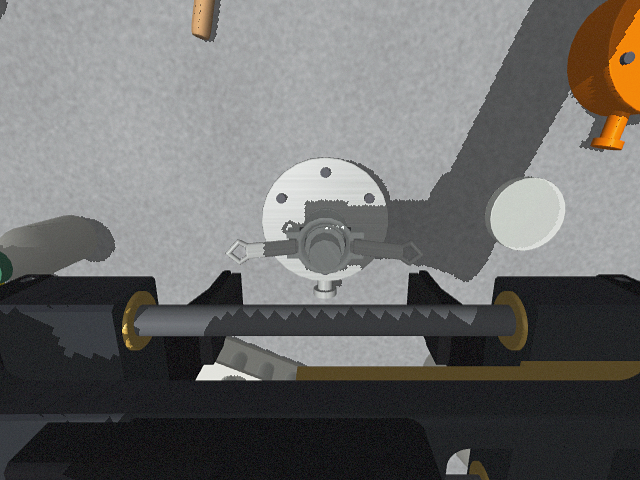

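```bash
python3 -m pendant '[{"travel":[0.02,-0.0024,-0.0004],"twist":0},{"travel":[0.04,-0.0024,-0.0004],"twist":0},{"travel":[0.055,-0.0024,-0.0004],"twist":0},{"travel":[0.062,-0.0024,-0.0004],"twist":0},{"travel":[0.065,-0.0024,-0.0004],"twist":0},{"travel":[0.065,-0.0024,-0.0004],"twist":0}]' 1; python3 st.py .5274 .0941 .17;python3 -m pendant '[{"travel":[0.003,0,0],"twist":0},{"travel":[0.006,0,0],"twist":0},{"travel":[0.009,0,0],"twist":0},{"travel":[0.012,0,0],"twist":0}]' 1; python3 st.py .5274 .0941 .16
```

```text
time: 11.8
position: [0.5276, 0.0945, 0.1843]
tool_rot: [-1.584, 0.915, 1.585]
ft_force: [-0.3, -0.3, 0.5]
grip_width: 0.998
11.8 p [0.5276 0.0945 0.1843] yaw 120.07 xaxis [-0.0013 -0.0013 -1.    ] F [-0.3183 -0.2706  0.5201] g 0.998 j [-0.6764  0.1029  0.4813  1.8019 -0.049   1.2503  1.9138]
local [ 0.0143  0.0004 -0.0003]
time: 12.3
position: [0.5276, 0.0945, 0.172]
tool_rot: [-1.584, 0.915, 1.585]
ft_force: [-0.2, 0.8, 0.2]
grip_width: 1.001
12.3 p [0.5276 0.0945 0.172 ] yaw 120.07 xaxis [-0.0014 -0.0013 -1.    ] F [-0.1741  0.7677  0.18  ] g 1.001 j [-0.6745  0.1128  0.4813  1.8175 -0.0543  1.2261  1.9181]
local [ 0.012   0.0003 -0.0002]
```

```bash
python3 -m pendant '[{"travel":[0.003,0,0],"twist":0},{"travel":[0.006,0,0],"twist":0},{"travel":[0.009,0,0],"twist":0},{"travel":[0.012,0,0],"twist":0}]' 1; python3 st.py .5274 .0941 .15
python3 - <<'E'
from h import *
a=ctrl.get_image("scene")[:,:,::-1];b=ctrl.get_image("side")[:,:,::-1]
z=lambda im,x,y,w,h,s:cv2.resize(im[y:y+h,x:x+w],None,fx=s,fy=s,interpolation=cv2.INTER_CUBIC)
cv2.imwrite("pics/z6.png",np.hstack([z(a,295,180,100,110,4),z(b,290,145,100,110,4)]))
E
```

```text
time: 12.8
position: [0.5286, 0.0946, 0.1612]
tool_rot: [-1.585, 0.914, 1.583]
ft_force: [0.1, 0.6, 7.8]
grip_width: 1.0
12.8 p [0.5286 0.0946 0.1612] yaw 120.06 xaxis [ 0.0011 -0.0006 -1.    ] F [0.106  0.5749 7.753 ] g 1.0 j [-0.6725  0.1225  0.4813  1.8306 -0.0598  1.2021  1.9228]
local [0.0112 0.0013 0.0002]
```

View pics/z6.png

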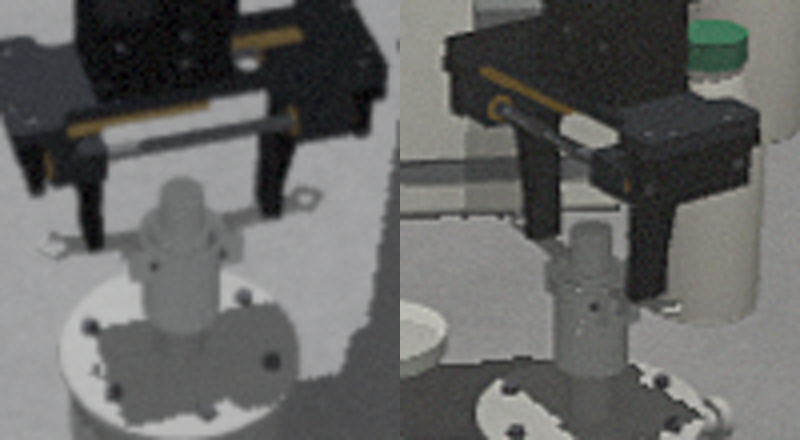

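Both fingers are resting on the bars, with a total force of 7.8 N. Continuing gently.

```bash
python3 -m pendant '[{"travel":[0.003,0.0003,0],"twist":0},{"travel":[0.006,0.0006,0],"twist":0},{"travel":[0.009,0.0009,0],"twist":0},{"travel":[0.012,0.0012,0],"twist":0}]' 1; python3 st.py .5274 .0941 .14;python3 -m pendant '[{"travel":[0.002,0,0],"twist":0},{"travel":[0.005,0,0],"twist":0},{"travel":[0.008,0,0],"twist":0},{"travel":[0.010,0,0],"twist":0}]' 1; python3 st.py .5274 .0941 .13
```

```text
time: 13.4
position: [0.5289, 0.0948, 0.1505]
tool_rot: [-1.586, 0.91, 1.581]
ft_force: [0.6, 0.8, 7.9]
grip_width: 1.003
13.4 p [0.5289 0.0948 0.1505] yaw 120.08 xaxis [ 0.0043  0.0011 -1.    ] F [0.591  0.8448 7.8875] g 1.003 j [-0.6706  0.1302  0.481   1.8453 -0.0653  1.1771  1.9274]
local [0.0105 0.0017 0.0002]
time: 13.9
position: [0.5291, 0.0949, 0.1412]
tool_rot: [-1.586, 0.909, 1.581]
ft_force: [-2.0, 0.3, 6.1]
grip_width: 0.999
13.9 p [0.5291 0.0949 0.1412] yaw 120.08 xaxis [ 0.0046  0.0016 -1.    ] F [-1.9704  0.2825  6.1094] g 0.999 j [-0.6686  0.1394  0.4806  1.8559 -0.071   1.1579  1.9319]
local [0.0112 0.0019 0.0002]
```

```bash
python3 -m pendant '[{"travel":[0.002,0.0005,0],"twist":0},{"travel":[0.004,0.001,0],"twist":0},{"travel":[0.006,0.0015,0],"twist":0},{"travel":[0.008,0.0018,0],"twist":0},{"travel":[0.010,0.0018,0],"twist":0}]' 1; python3 st.py .5274 .0941 .13;python3 -m pendant '[{"travel":[0.002,0,0],"twist":0},{"travel":[0.004,0,0],"twist":0},{"travel":[0.006,0,0],"twist":0},{"travel":[0.008,0,0],"twist":0}]' 1; python3 st.py .5274 .0941 .12
python3 - <<'E'
from h import *
a=ctrl.get_image("scene")[:,:,::-1];b=ctrl.get_image("side")[:,:,::-1]
z=lambda im,x,y,w,h,s:cv2.resize(im[y:y+h,x:x+w],None,fx=s,fy=s,interpolation=cv2.INTER_CUBIC)
cv2.imwrite("pics/z7.png",np.hstack([z(a,295,180,100,110,4),z(b,290,145,100,110,4)]))
E
```

```text
time: 14.52
position: [0.529, 0.0945, 0.1325]
tool_rot: [-1.588, 0.906, 1.578]
ft_force: [0.2, -0.8, 7.6]
grip_width: 1.002
14.53 p [0.529  0.0945 0.1325] yaw 120.09 xaxis [ 0.0079  0.0029 -1.    ] F [ 0.2325 -0.7945  7.6472] g 1.002 j [-0.6669  0.1449  0.4804  1.8688 -0.0751  1.1368  1.9362]
local [0.0025 0.0016 0.0004]
time: 15.02
position: [0.53, 0.0948, 0.1255]
tool_rot: [-1.589, 0.905, 1.576]
ft_force: [-0.3, 0.4, 5.2]
grip_width: 1.002
15.03 p [0.53   0.0948 0.1255] yaw 120.09 xaxis [ 0.0099  0.0036 -0.9999] F [-0.2582  0.3681  5.1985] g 1.002 j [-0.6652  0.1529  0.48    1.8759 -0.0801  1.1207  1.9402]
local [0.0055 0.0026 0.0007]
```

View pics/z7.png

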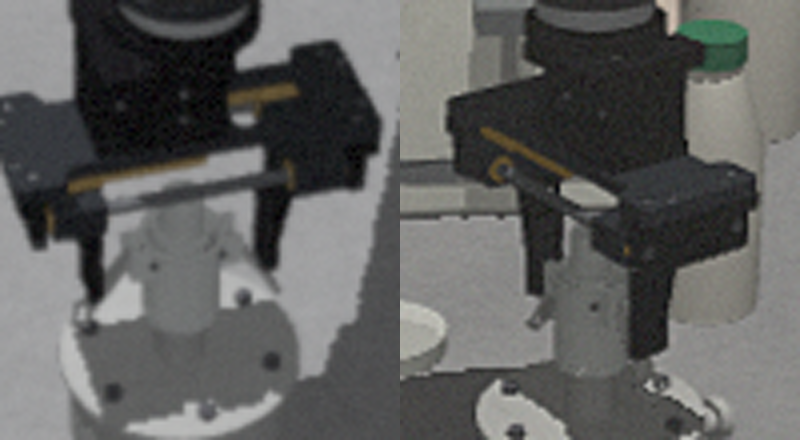

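```bash
python3 -m pendant '[{"travel":[0.002,0.001,0],"twist":0},{"travel":[0.004,0.002,0.0003],"twist":0},{"travel":[0.0055,0.0025,0.0005],"twist":0},{"travel":[0.0055,0.0025,0.0005],"twist":0}]' 1; python3 st.py .5274 .0941 .12;python3 -m pendant '[{"travel":[0,0,0],"twist":0},{"travel":[0,0,0],"twist":0}]' 0.8 12; python3 st.py;python3 -m pendant '[{"travel":[0,0,0],"twist":0},{"travel":[0,0,0],"twist":0}]' 0.65 12; python3 st.py
```

```text
time: 15.62
position: [0.5284, 0.0944, 0.1202]
tool_rot: [-1.59, 0.903, 1.575]
ft_force: [1.9, 1.1, 3.7]
grip_width: 0.995
15.62 p [0.5284 0.0944 0.1202] yaw 120.1 xaxis [ 0.0118  0.0042 -0.9999] F [1.9047 1.1423 3.7123] g 0.995 j [-0.665   0.1534  0.4795  1.8868 -0.081   1.1073  1.9414]
local [0.0002 0.001  0.0003]
time: 15.88
position: [0.5278, 0.0942, 0.1193]
tool_rot: [-1.589, 0.904, 1.576]
ft_force: [1.7, 0.8, -1.6]
grip_width: 0.916
15.88 p [0.5278 0.0942 0.1193] yaw 120.11 xaxis [ 0.0103  0.0035 -0.9999] F [ 1.7005  0.8386 -1.5675] g 0.916 j [-0.665   0.1541  0.4795  1.888  -0.0809  1.1071  1.9413]
time: 16.12
position: [0.527, 0.0939, 0.1185]
tool_rot: [-1.588, 0.906, 1.577]
ft_force: [0.3, 1.4, -2.4]
grip_width: 0.837
16.12 p [0.527  0.0939 0.1185] yaw 120.1 xaxis [ 0.0086  0.0027 -1.    ] F [ 0.3395  1.4218 -2.3844] g 0.837 j [-0.665   0.1547  0.4795  1.8891 -0.0807  1.1073  1.9413]
```

```bash
python3 -m pendant '[{"travel":[-0.001,0,0],"twist":0},{"travel":[-0.001,0,0],"twist":0}]' 0.55 12; python3 st.py;python3 -m pendant '[{"travel":[0,0,0],"twist":0},{"travel":[0,0,0],"twist":0}]' 0.45 14; python3 st.py;python3 -m pendant '[{"travel":[0,0,0],"twist":0},{"travel":[0,0,0],"twist":0},{"travel":[0,0,0],"twist":0}]' 0.3 14; python3 st.py
```

```text
time: 16.38
position: [0.5264, 0.0936, 0.119]
tool_rot: [-1.588, 0.907, 1.578]
ft_force: [0.8, 0.2, -3.8]
grip_width: 0.778
16.38 p [0.5264 0.0936 0.119 ] yaw 120.1 xaxis [ 0.0072  0.0022 -1.    ] F [ 0.8315  0.2497 -3.7752] g 0.778 j [-0.6651  0.1539  0.4797  1.8889 -0.0799  1.1098  1.9408]
time: 16.62
position: [0.526, 0.0935, 0.1187]
tool_rot: [-1.588, 0.908, 1.579]
ft_force: [0.7, 0.9, -5.5]
grip_width: 0.732
16.62 p [0.526  0.0935 0.1187] yaw 120.09 xaxis [ 0.0064  0.0019 -1.    ] F [ 0.6998  0.9357 -5.5213] g 0.732 j [-0.6651  0.1541  0.4796  1.8893 -0.0799  1.1099  1.9408]
time: 17.0
position: [0.5254, 0.094, 0.1182]
tool_rot: [-1.587, 0.908, 1.581]
ft_force: [-0.5, 1.7, -7.4]
grip_width: 0.662
17.0 p [0.5254 0.094  0.1182] yaw 120.11 xaxis [ 0.0051  0.0024 -1.    ] F [-0.455   1.7297 -7.427 ] g 0.662 j [-0.6654  0.1543  0.4791  1.89   -0.0807  1.1102  1.9407]
```

```bash
python3 -m pendant '[{"travel":[0,0,0],"twist":0},{"travel":[0,0,0],"twist":0},{"travel":[0,0,0],"twist":0},{"travel":[0,0,0],"twist":0}]' 0 16; python3 st.py .5274 .0941 .12
python3 - <<'E'
from h import *
a=ctrl.get_image("scene")[:,:,::-1];b=ctrl.get_image("side")[:,:,::-1]
z=lambda im,x,y,w,h,s:cv2.resize(im[y:y+h,x:x+w],None,fx=s,fy=s,interpolation=cv2.INTER_CUBIC)
cv2.imwrite("pics/z8.png",np.hstack([z(a,295,180,100,110,4),z(b,290,145,100,110,4)]))
E
```

```text
time: 17.5
position: [0.5254, 0.094, 0.1182]
tool_rot: [-1.587, 0.908, 1.581]
ft_force: [1.5, 2.2, -6.6]
grip_width: 0.661
17.5 p [0.5254 0.094  0.1182] yaw 120.11 xaxis [ 0.0051  0.0024 -1.    ] F [ 1.5368  2.2453 -6.5519] g 0.661 j [-0.6654  0.1544  0.4792  1.89   -0.0807  1.1102  1.9408]
local [-0.0018 -0.0018 -0.0009]
```

View pics/z8.png

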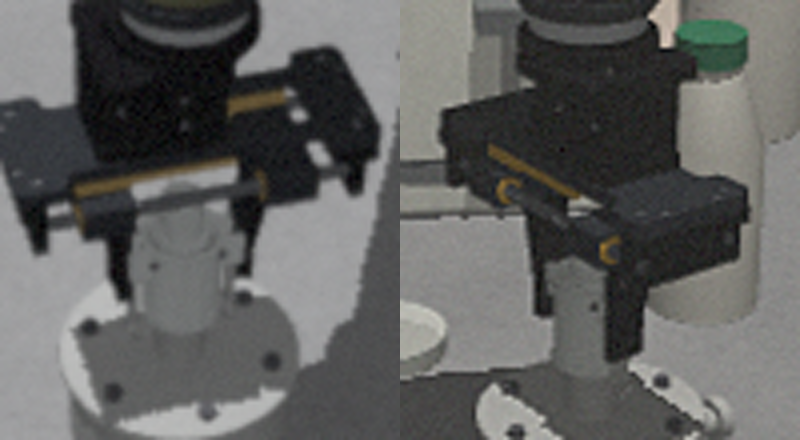

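The jaws stopped firmly at 57.5 mm, which matches the 58 mm given for both bars down. Opening and rising clear.

```bash
python3 -m pendant '[{"travel":[0,0,0],"twist":0},{"travel":[0,0,0],"twist":0},{"travel":[0,0,0],"twist":0},{"travel":[0,0,0],"twist":0},{"travel":[-0.01,0,0],"twist":0},{"travel":[-0.04,0,0],"twist":0},{"travel":[-0.09,0,0],"twist":0},{"travel":[-0.14,0,0],"twist":0},{"travel":[-0.18,0,0],"twist":0},{"travel":[-0.18,0,0],"twist":0}]' 1 16; python3 st.py .5274 .0941 .12
python3 - <<'E'
from h import *
a=ctrl.get_image("scene")[:,:,::-1];b=ctrl.get_image("side")[:,:,::-1];w=ctrl.get_image("wrist")[:,:,::-1]
z=lambda im,x,y,w,h,s:cv2.resize(im[y:y+h,x:x+w],None,fx=s,fy=s,interpolation=cv2.INTER_CUBIC)
cv2.imwrite("pics/z9.png",np.hstack([z(a,295,210,80,90,5),z(b,300,175,80,90,5)]))
cv2.imwrite("pics/w9.png",w); cv2.imwrite("pics/s9.png",a)
E
```

```text
time: 18.85
position: [0.5264, 0.0937, 0.3027]
tool_rot: [-1.589, 0.902, 1.574]
ft_force: [0.4, 0.7, -0.9]
grip_width: 1.002
18.85 p [0.5264 0.0937 0.3027] yaw 120.09 xaxis [ 0.0123  0.005  -0.9999] F [ 0.3529  0.7223 -0.8508] g 1.002 j [-0.6914  0.0271  0.4806  1.6363 -0.015   1.4681  1.8863]
local [0.1827 0.0013 0.0002]
```

View pics/z9.png

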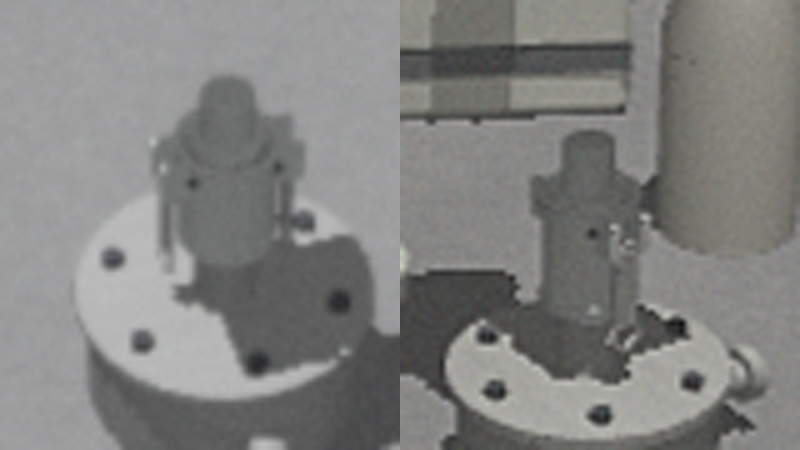

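View pics/s9.png

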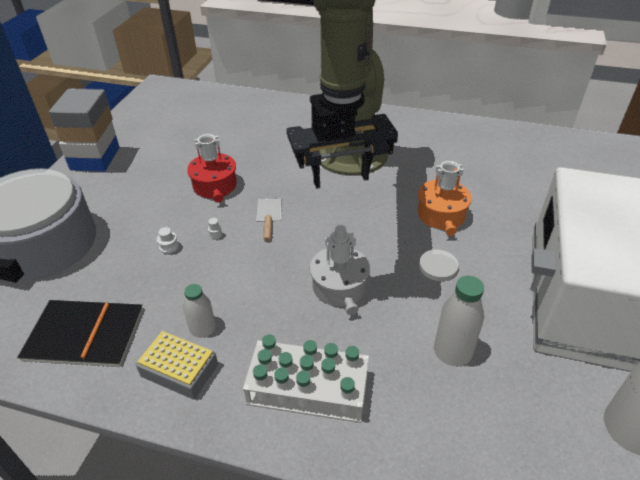

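View pics/w9.png

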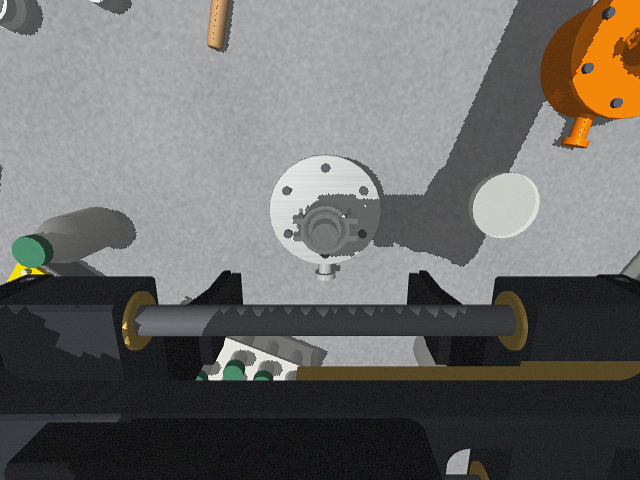

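Run:
```python
from h import *
print(tri((340.0,227.0),(337.3,202.8)))
a=cv2.imread("pics/s9.png"); b=cv2.imread("pics/z9.png")
cv2.imwrite("pics/z9z.png",np.hstack([cv2.resize(b[60:290,130:320],None,fx=2,fy=2),cv2.resize(b[110:340,510:700],None,fx=2,fy=2)]))
# projected tops for z=.181 / .1833 and bar end z=.098 both sides
ax=np.array([.5274,.0941]);y=np.array([-.5,.866])
for z in(.181,.1833): print(z,5*(proj("scene",(*ax,z))-[295,210])+2,5*(proj("side",(*ax,z))-[300,175])+[402,2])
for s in(1,-1):
  print(s,[ (5*(proj("scene",(*(ax+s*y*.027),z))-[295,210])+2).round() for z in(.145,.098)])
```

```text
(array([0.52607303, 0.09311143, 0.18169435]), np.float64(0.0007951277849968532))
0.181 [228.00469658  91.53309644] [590.6048395  140.75000621]
0.1833 [228.0902003   87.44057166] [590.6579226  136.00500387]
1 [array([288., 143.]), array([284., 221.])]
-1 [array([165., 166.]), array([165., 243.])]
```

View pics/z9z.png

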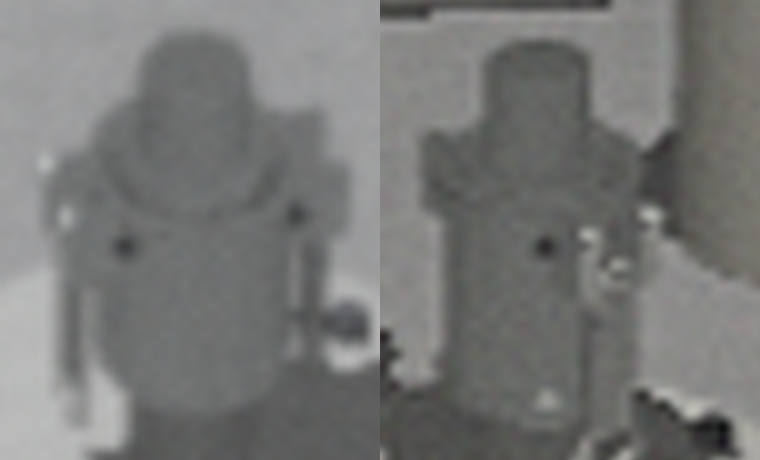

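Both bars hang vertical at their predicted columns, about x=165 and 286 in the zoom. The plug top measures 181.7 mm against 181 mm when home. Handing in.

Run:
```python
from bench import ctrl
print(ctrl.close_job())
```

```text
the job is handed in; nothing more can be done
None
```

The vessel is closed: the grooved plug is in the coupler, both cam arms are down flat, and the job was handed in at about 19 s of the 56 s allowed. I set the plug upright in the mouth with both arms open. With the jaws along the vessel's y axis, I then pressed both arms down together and closed on them at 12–16 N grip before letting go.

- **Jaws:** they stopped firmly at 57.5 mm over the bars, against the 58 mm given for both arms down.
- **Bars:** in the scene picture both hang vertical, at the places predicted for fully down.
- **Plug height:** its top measured 181.7 mm against 181 mm when home. The camera calibration is only good to about 2 mm, so the jaw stop is the firmer evidence that it is fully drawn in.
- **Forces:** pressing down took about 8 N over both bars together, and no wrist force reading passed about 8 N. These were read between moves, so a brief peak in between would not show.
- **Other things:** the other plugs, bottles, dish and spatula look unmoved in the last scene picture, and the gripper finished clear at 0.30 m.

One small disagreement: before the arms came down, the plug top measured about 2–3 mm off the coupler axis. It came within 2 mm once drawn home. No check failed.

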